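# Park the top-heavy column in its safety rack

## Task

Slide the rack's orange-tabbed keeper fully open, bring the tall top-heavy column into the rack's slot from the front so that it stands on the rack's base plate with its foot under the blue fork plate, let go, then slide the keeper fully home to lock it in. Keep the column upright all the way, set it down gently without banging it against the rack, and leave the two bottles and the jar where they stand.

Things in the scene. Friction and masses are not known exactly. Their poses are not given: they have to be found in the camera images.
- column_center (a point): Loose tall chromatography column standing on the bench, round, 245 mm high, 0.4 to 0.6 kg; this point: on its axis 122.5 mm above its underside, z up. Black foot disc 56 mm diameter, 12 mm high; glass tube 32 mm diameter from 12 to 195 mm; heavy steel head 44 mm diameter from 195 to 245 mm, a small seen-only black nub on top. Centre of mass 160 mm up: tips over beyond 10 degrees
- column_head (a point): Point on the column's axis at the middle of its steel head (44 mm diameter, 50 mm high), 220 mm above the column's underside: a good place to grip from above. A light push this high up topples the column
- column_foot (a point): Centre of the underside of the column's foot
- rack: Fixed column rack. Origin on the bench under the slot's centre; x points into the slot (front to back, roughly away from the robot), y to the tab side, z up. In mm: grey base plate 6 thick, x -50 to 60, y -60 to 135; blue fork plate z 85 to 93, x -45 to 60, its slot 42 wide (y -21 to 21), open at the front, back edge at x 22. Below the fork plate the bay is free from y -52 to 45
- rack_slot (a point): Centre of the place where the column stands: on top of the base plate, 6 mm above the bench; axes as the rack's. The tube slides along the slot, the foot below the fork plate (too wide to go in from above). With the keeper closed the column's axis can lie from 10 mm in front of to 6 mm behind this point
- keeper_tab (a point): Grip point of the keeper's orange upright tab, 132 mm above the bench; axes as the rack's. Tab 12 mm thick along x, 20 mm along y, from 108 to 152 mm above the bench. Closed, it lies at x -50, y 110 mm of the rack frame. It is fixed to a steel bar, 8 mm square, top 102 mm above the bench, lying along y at x -30 mm, that crosses the slot's mouth when closed
- keeper (a joint): How far the keeper is open, in m: 0 = fully home (slot closed), 0.07 = fully open (bar end clear of the slot by 14 mm); it moves along the rack's +y to open, with hard stops at both ends, and stays where left. About 1.5 N of friction. It starts across the slot
- amber_center (a point): Bystander: amber bottle, 52 mm diameter, 105 mm high, point half-way up
- clear_center (a point): Bystander: clear bottle with blue cap, 60 mm diameter, 120 mm high, point half-way up
- jar_center (a point): Bystander: white jar with red lid, 64 mm diameter, 75 mm high, point half-way up

How it is judged:
On the way, in this order (a step that is already met when the one before it is completed fails the run):
1. the keeper is slid open (at least 57 mm of its 70 mm) (value of joint keeper above 0.057 m), for 0.1 s.
2. the column stands in the slot on the base plate, upright and let go (horizontal distance between column_foot and rack_slot below 0.02 m and z of column_foot in the frame of rack_slot below 0.003 m and angle between column_center's own z axis and vertical below 0.06 rad and contact force between column and the fingers below 0.1 N), for 0.2 s.
At the end, for the whole second after the job is handed in: The keeper is home (within 6 mm of closed) and the column stands still and upright (within 3.4 degrees) on the rack's base plate, its foot at the slot place: from 14 mm in front of to 10 mm behind it, within 9 mm to either side, and not more than 3 mm above the plate (value of joint keeper below 0.006 m and x of column_foot in the frame of rack_slot between -0.014 and 0.01 m and y of column_foot in the frame of rack_slot between -0.009 and 0.009 m and z of column_foot in the frame of rack_slot below 0.003 m and angle between column_center's own z axis and vertical below 0.06 rad and linear speed of column below 0.01 m/s); the robot touches nothing.
It fails at once if the column leans more than 15 degrees from upright (angle between column_center's own z axis and vertical above 0.26 rad).
It fails at once if the column is banged against the rack (more than 45 N) (contact force between column and rack above 45 N).
It fails at once if a bystander bottle or jar is shifted more than 25 mm or tipped (distance of any of amber_center, clear_center, jar_center from where it was at the start of the episode above 0.025 m or angle between any of amber_center, clear_center, jar_center's own z axis and vertical above 0.4 rad).
It also fails if it takes over 72 s, if anything falls off the work surface, if the arm or the gripper's body presses on something with over 40 N, if the wrist force passes 120 N, or if a joint passes its speed limit or range.

## Robot

A 6-joint arm with a two-finger parallel gripper is mounted at the origin on the work surface. World frame = base frame: x ahead of the robot, y to its left, z up, the work surface at z = 0. Lengths are in m, angles in rad, forces in N, time in s.
With the tool pointing down it reaches from about 0.375 to 0.9 m from the base axis. Payload 3.1 kg.
Tool frame: the origin (TCP) lies on the centre line of the jaws, within the pads' length; the fingertips stand 22 mm ahead of it and the grasp point (between the pads) lies 3 mm ahead of it; z points along the fingers, x is the direction in which the jaws open and shut, and the axes are right-handed (so a half turn about z gives the same grasp; the last joint's range is limited). The gripper opens to 87 mm and grips with 3 to 60 N. Pads are 19 mm wide; open, the fingers measure 117 mm over their backs; the gripper's body (75 mm by 190 mm) begins 51 mm behind the grasp point.
Start: joints at [-1.433, 0.527, 1.433, -0, 1.181, -0.178], TCP at [0.194, -0.594, 0.214] pointing down, gripper open.
Joint ranges: [-3.08, 3.08], [-0.75, 2.2], [0.22, 2.44], [-1.43, 4.57], [0, 2.65], [-2.85, 2.85]. Speed limits (rad/s): [2.79, 2.79, 3.14, 3.14, 3.14, 3.14].

## Interface

Orientations are given as a unit quaternion [x, y, z, w].
In Python, from rig import robot, camera, order gives the robot as it stands.
- The arm moves only by the shell command python3 -m pendant 'ROWS' [OPENING] [FORCE]. ROWS is JSON, a list of rows, each a list of 2 entries, a list of its own where there are three numbers: the shift along the tool's x, y, z in mm, then the turn about the tool's z in degrees. A call has 1 to 8 rows; each row shifts and turns the commanded pose from where the row before left it, along the tool's axes as they then stand; what a row does not reach is not made up. A row lasts 1/8 s, in which the tool goes at most 62.5 mm and 10.7 degrees, less where a joint would pass 70% of its speed; a pose out of reach is approached as far as the arm can. A call with a gripper value outside its range is refused whole. OPENING is the finger opening in mm, from 0 to 87, set as the call begins (- or left out, the last holds). The fingers move at their own pace and stop on an object; FORCE is the grip in N (left out, the last holds). Time passes only in rows, so rows that do not move let the fingers close. It gives the time, the measured TCP pose, the force and the opening at its end, in the units of the state.
- robot.get_obs(): the state, without advancing time (a new reading comes with each control period).
- camera(name): name is "scene" or "top" or "wrist"; returns a dict with "pixels" (384x512x3 uint8, blue, green, red), "mtx" (3x3 intrinsics, pixels), "k1" (the pictures are not rectified: a ray, as slopes to the right and down, at radius r is drawn at 1 + k1 r^2 times it, then the intrinsics apply), "R" (3x3) and "t" (3): a world point X has camera coordinates R X + t. Camera axes: x right, y down, z forward; pixel columns grow to the right and rows downward; lengths in m; the calibration is good to about 2 mm. A picture is of the moment at which its call begins. There is no depth.
- order.hand_in(): hands the job in, once; it reports no verdict.
The state is a dict: "time": time; "q": joint angles; "joint_velocities": joint speeds; "joint_torque": joint torques, N m; "position": TCP position; "tool_rot": TCP orientation; "ft_force": force on the tool from outside, world axes, zero at the start; "moment": the same for the moment, N m; "grip_width": finger opening in m.
Only numpy, scipy, OpenCV 4.12 (cv2) and the standard library are available. Lean on these libraries where they do the work, as an engineer would, in place of code of your own. Each camera call takes 0.05 s, during which the arm holds its last target. There are 200 camera calls.

## Working session

There is one attempt and no reset: what is moved stays moved. The work goes in short steps, Python scripts to look and compute and a shell command to move; the robot and the scene stay as the last step left them, time stands still between calls to the robot, and variables do not carry over. Pictures are saved under pics/ and viewed, about 8 in all and at most 12, crops included, and the job is handed in when it is done.

```bash
ls; mkdir -p pics
cat > h.py <<'E'
import numpy as np, cv2
from rig import robot, camera, order
from scipy.spatial.transform import Rotation as Ro
def snap(n,f,crop=None,s=1):
    c=camera(n); im=c["pixels"]
    if crop: x0,y0,x1,y1=crop; im=im[y0:y1,x0:x1]
    if s!=1: im=cv2.resize(im,None,fx=s,fy=s,interpolation=cv2.INTER_CUBIC)
    cv2.imwrite("pics/"+f,im); np.savez("pics/"+f[:-4]+".npz",**{k:c[k] for k in("pixels","mtx","k1","R","t")})
    return c
def load(f): return dict(np.load("pics/"+f+".npz"))
def ray(c,u,v):
    m=c["mtx"]; d=np.array([(u-m[0,2])/m[0,0],(v-m[1,2])/m[1,1]]); s=d.copy()
    for _ in range(30): s=d/(1+float(c["k1"])*(s@s))
    w=c["R"].T@np.array([*s,1]); return -c["R"].T@c["t"], w
def onz(c,u,v,z):
    o,w=ray(c,u,v); return o+w*(z-o[2])/w[2]
def proj(c,X):
    p=c["R"]@np.asarray(X,float)+c["t"]; s=p[:2]/p[2]; s=s*(1+float(c["k1"])*(s@s)); m=c["mtx"]
    return np.array([m[0,0]*s[0]+m[0,2],m[1,1]*s[1]+m[1,2]])
def st():
    o=robot.get_obs(); T=Ro.from_quat(o["tool_rot"]).as_matrix()
    print(o["time"],np.round(o["position"],4),"xax",np.round(T[:,0],3),"yax",np.round(T[:,1],3),"zax",np.round(T[:,2],3),np.round(o["ft_force"],2),o["grip_width"]); return o,T
E
python3 - <<'E'
from h import *
o,T=st()
a=snap("top","top0.png",None,1.5); b=snap("scene","scene0.png",None,1.5)
for c in(a,b): print(c["mtx"],c["k1"],-c["R"].T@c["t"],c["R"])
E
```

```text
pics
0.0 [ 0.194  -0.5934  0.2132] xax [ 0.311 -0.951 -0.002] yax [-0.951 -0.311 -0.   ] zax [-0.     0.002 -1.   ] [ 0.36 -0.09 -0.05] 0.08691574068913159
[[371.5115534    0.         247.77921096]
 [  0.         371.5115534  193.25871259]
 [  0.           0.           1.        ]] -0.048458046998993254 [ 0.56070542 -0.00172512  0.84280984] [[ 0.01395254 -0.99987596  0.00730761]
 [-0.99387257 -0.01466944 -0.10955422]
 [ 0.10964783 -0.00573427 -0.99395396]]
[[387.40302771   0.         251.72712506]
 [  0.         387.40302771 183.56340946]
 [  0.           0.           1.        ]] -0.12295781605983012 [1.24998978 0.24932242 0.59089449] [[-0.38422066  0.9232301   0.00454582]
 [ 0.51919856  0.22014103 -0.82581522]
 [-0.76341819 -0.31493509 -0.56392248]]
```

View pics/top0.png

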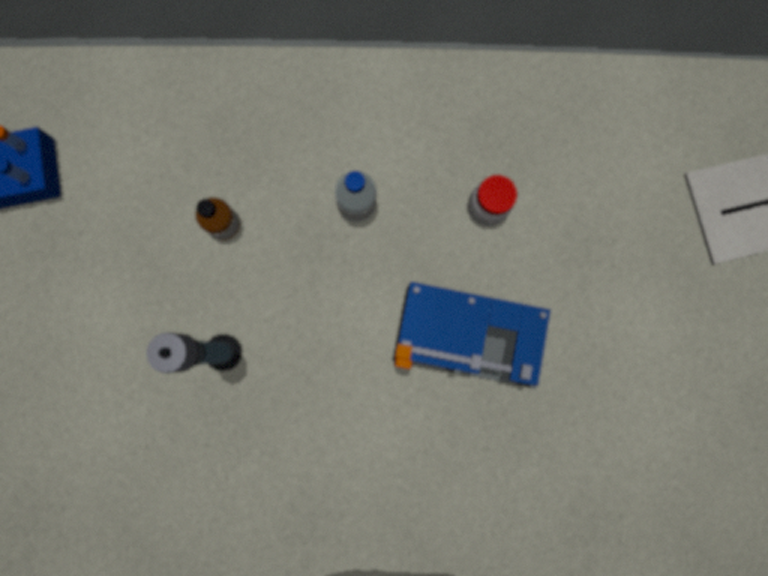

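View pics/scene0.png

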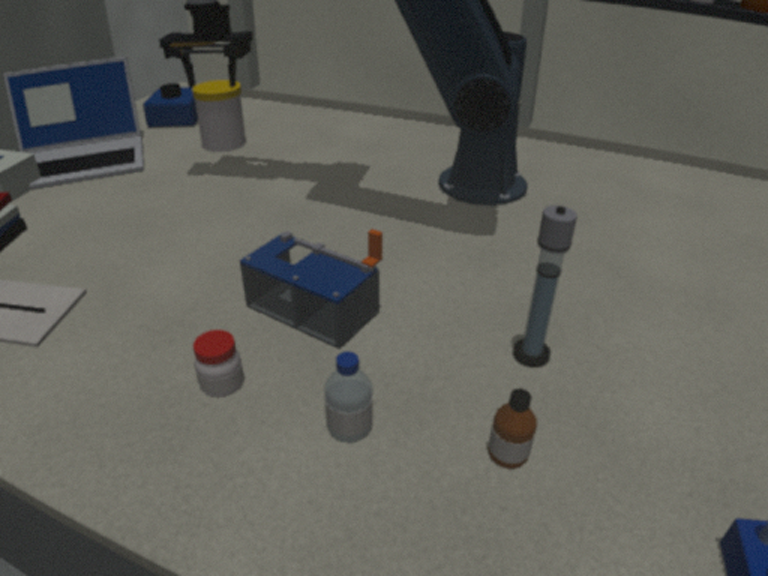

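Run:
```python
from h import *
a=load("top0");b=load("scene0")
s=lambda U:(U+.5)/1.5-.5
def P(c,u,v,z,n):
    X=onz(c,s(u),s(v),z);print(n,np.round(X,4),"r",round(np.hypot(X[0],X[1]),3));return X
P(a,165,352,.245,"head top T");P(a,222,351,.012,"foot T");P(b,558,214,.245,"head top S");P(b,532,352,.012,"foot S")
tl=P(a,411,284,.093,"backtab");tr=P(a,549,309,.093,"back far");br=P(a,540,385,.093,"front far");bl=P(a,398,362,.093,"front tab")
for p,q in((tl,tr),(tr,br),(br,bl),(bl,tl)):print(np.linalg.norm(p-q),np.degrees(np.arctan2(*(p-q)[1::-1])))
P(a,404,350,.152,"tab top T");P(b,375,233,.152,"tab top S")
P(a,213,207,.105,"amber");P(a,355,181,.12,"clear");P(a,496,195,.075,"jar")
```

```text
head top T [0.5567 0.2155 0.245 ] r 0.597
foot T [0.5581 0.2149 0.012 ] r 0.598
head top S [0.5637 0.214  0.245 ] r 0.603
foot S [0.5635 0.2166 0.012 ] r 0.604
backtab [ 0.6526 -0.0589  0.093 ] r 0.655
back far [ 0.6212 -0.247   0.093 ] r 0.668
front far [ 0.5189 -0.2329  0.093 ] r 0.569
front tab [ 0.5473 -0.0423  0.093 ] r 0.549
0.1906350553708231 80.52398106632268
0.10322340586180898 -7.809441808967763
0.19279902644211416 -98.47098537958985
0.10656501715790322 170.9905420164394
tab top T [ 0.5632 -0.0463  0.152 ] r 0.565
tab top S [ 0.5528 -0.0433  0.152 ] r 0.554
amber [0.7525 0.2115 0.105 ] r 0.782
clear [0.7868 0.0188 0.12  ] r 0.787
jar [ 0.784  -0.1805  0.075 ] r 0.804
```

The top view shows the column head top at (166,352), its foot at (222,352), the rack plate with corners (411,284), (549,309), (540,385) and (398,362), and the tab near (404,355). The scene view shows the same layout. The sizes check out: the fork plate measures 192 x 105 mm, and head and foot agree. Next I move above the tab.

```bash
python3 -m pendant '[[[-25,-32,-8],0],[[-25,-32,-8],0],[[-25,-32,-8],0],[[-25,-32,-8],0],[[-25,-32,-8],0],[[-25,-32,-8],0],[[-25,-32,-8],0],[[-25,-32,-8],0]]'
python3 -m pendant '[[[-25,-31,0],0],[[-25,-31,0],0],[[-25,-31,0],0],[[-25,-31,0],0],[[-25,-31,0],0],[[-25,-31,0],0],[[-25,-31,0],0],[[-25,-31,0],0]]'
python3 -m pendant '[[[0,0,0],-10.5],[[0,0,0],-10.5],[[0,0,0],-10.5],[[0,0,0],-10.5],[[0,0,0],-10.5],[[0,0,0],-10.5],[[0,0,0],0],[[0,0,0],0]]' 50
python3 - <<'E'
from h import *
st(); c=snap("wrist","w1.png",None,1.5); print(-c["R"].T@c["t"],c["R"])
E
```

```text
time: 1.1
position: [0.3758, -0.323, 0.2781]
tool_rot: [0.809, -0.587, -0.0, -0.0]
ft_force: [0.3, -0.0, 0.4]
grip_width: 0.0874
time: 2.1
position: [0.5493, -0.0561, 0.2777]
tool_rot: [0.81, -0.587, -0.0, 0.0]
ft_force: [-0.4, -0.2, 0.7]
grip_width: 0.0872
time: 3.1
position: [0.5488, -0.0572, 0.2779]
tool_rot: [0.997, -0.079, -0.0, -0.0]
ft_force: [-0.5, -0.5, -0.1]
grip_width: 0.05
3.1 [ 0.5488 -0.0572  0.2779] xax [ 0.988 -0.157 -0.001] yax [-0.157 -0.988 -0.   ] zax [-0.001  0.    -1.   ] [-0.47 -0.47 -0.05] 0.04999623517408925
[0.55943565 0.01535342 0.4484622 ] [[ 0.98751157 -0.15754219 -0.00116027]
 [-0.15144159 -0.95125033  0.26867873]
 [-0.04343194 -0.26514764 -0.96322915]]
```

View pics/w1.png

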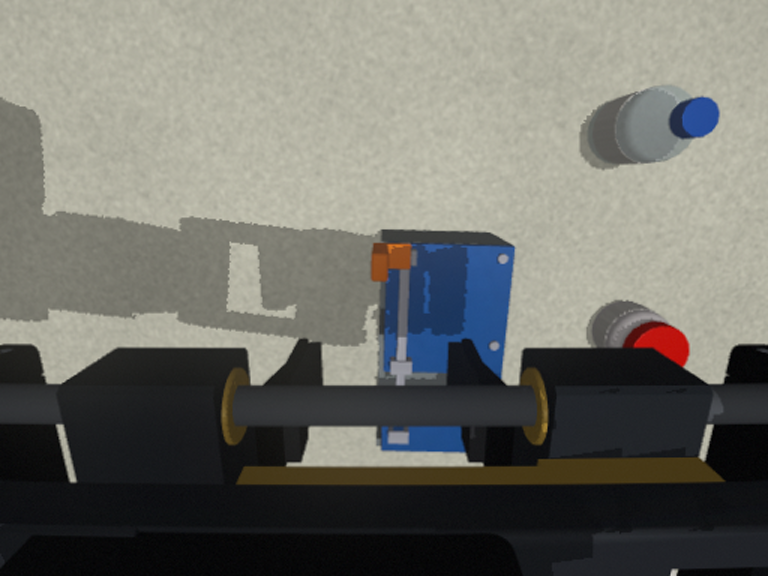

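The wrist view shows the tab top at about x 372-389, y 243-281, the plate's tab-side edge at y≈246 (x 383-514), and its far edge at y≈451.

Run:
```python
from h import *
a=load("w1"); s=lambda U:(U+.5)/1.5-.5
T0=np.array([.5488,-.0572]);ex=np.array([.988,-.157]);ex/=np.linalg.norm(ex);ey=np.array([-ex[1],ex[0]])
def P(u,v,z,n):
    X=onz(a,s(u),s(v),z);d=X[:2]-T0;print(n,np.round(X,4),"in rack axes from tcp",np.round([d@ex*1e3,d@ey*1e3],1));return X
P(380.5,262,.152,"tab top");P(372,243,.152,"tab tl");P(389,281,.152,"tab br")
p=[P(383,245,.093,"front tab"),P(514,246,.093,"back tab"),P(502,452,.093,"back far"),P(381,450,.093,"front far")]
print([np.linalg.norm(p[i]-p[i-1]) for i in range(4)], [np.degrees(np.arctan2(*(p[i]-p[i-1])[1::-1])) for i in range(4)])
P(401,438,.102,"end blk");P(401,368,.102,"blk")
cv2.imwrite("pics/w1c.png",cv2.resize(a["pixels"][145:305,235:355],None,fx=4.5,fy=3.7,interpolation=cv2.INTER_CUBIC))
```

```text
tab top [ 0.5473 -0.0418  0.152 ] in rack axes from tcp [-3.9 14.9]
tab tl [ 0.5437 -0.028   0.152 ] in rack axes from tcp [-9.6 28. ]
tab br [ 0.551 -0.056  0.152] in rack axes from tcp [2.  1.6]
front tab [ 0.5491 -0.0397  0.093 ] in rack axes from tcp [-2.4 17.3]
back tab [ 0.6544 -0.0572  0.093 ] in rack axes from tcp [104.3  16.6]
back far [ 0.6283 -0.2492  0.093 ] in rack axes from tcp [ 108.6 -177.2]
front far [ 0.5169 -0.229   0.093 ] in rack axes from tcp [  -4.6 -174.7]
[np.float64(0.19204069702961402), np.float64(0.1066745196857529), np.float64(0.19378558434907198), np.float64(0.11319617737374253)] [np.float64(80.33166169505871), np.float64(-9.440417492142778), np.float64(-97.74140925348863), np.float64(169.71870660082502)]
end blk [ 0.5377 -0.2133  0.102 ] in rack axes from tcp [  13.6 -155.9]
blk [ 0.5479 -0.1453  0.102 ] in rack axes from tcp [ 12.9 -87.2]
```

View pics/w1c.png

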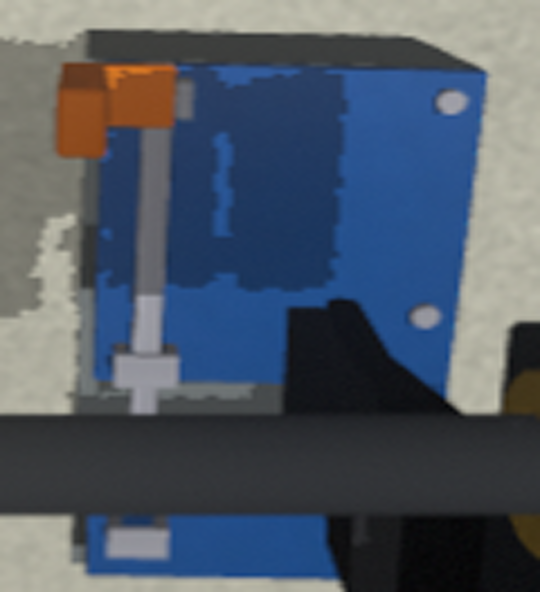

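The enlarged crop shows the tab's top face at crop (58-105, 88-157), with its +y side face above that. The blue plate's corners are at (98,68), (485,72) and (88,573).

Run:
```python
from h import *
a=load("w1")
C=lambda x,y:((x+.5)/4.5-.5+235,(y+.5)/3.7-.5+145)
T0=np.array([.5488,-.0572]);ex=np.array([.988,-.157]);ex/=np.linalg.norm(ex);ey=np.array([-ex[1],ex[0]])
def P(x,y,z,n):
    X=onz(a,*C(x,y),z);d=X[:2]-T0;print(n,np.round(X,4),np.round([d@ex*1e3,d@ey*1e3],1));return X
P(81.5,122.5,.152,"tab c");P(58,88,.152,"tl");P(105,157,.152,"br")
P(98,68,.093,"front tab");P(485,72,.093,"back tab");P(88,573,.093,"front far")
P(187,382,.093,"slot edge +21"); P(150,240,.102,"bar x");P(145,365,.102,"blk")
```

```text
tab c [ 0.546  -0.0451  0.152 ] [-4.7 11.5]
tl [ 0.5423 -0.0347  0.152 ] [-10.   21.2]
br [ 0.5497 -0.0557  0.152 ] [0.7 1.7]
front tab [ 0.5506 -0.0397  0.093 ] [-0.9 17.5]
back tab [ 0.6542 -0.0575  0.093 ] [104.1  16.3]
front far [ 0.5174 -0.2285  0.093 ] [  -4.1 -174.1]
slot edge +21 [ 0.5587 -0.1552  0.093 ] [ 25.2 -95.3]
bar x [ 0.5559 -0.0979  0.102 ] [ 13.4 -39. ]
blk [ 0.5478 -0.1427  0.102 ] [ 12.4 -84.6]
```

```bash
python3 -m pendant '[[[-5,-11.5,0],0.5],[[0,0,35],0],[[0,0,35],0],[[0,0,30],0],[[0,0,20],0],[[0,0,12],0],[[0,0,7],0],[[0,0,0],0]]' 50
python3 -m pendant '[[[0,0,0],0],[[0,0,0],0],[[0,0,0],0],[[0,0,0],0],[[0,0,0],0],[[0,0,0],0]]' 0 12
python3 -m pendant '[[[0,-7,0],0],[[0,-8,0],0],[[0,-8,0],0],[[0,-8,0],0],[[0,-8,0],0],[[0,-8,0],0],[[0,-6,0],0],[[0,0,0],0]]'
python3 -c "
from h import *;st();snap('top','t2.png',(220,170,420,290),4)"
```

```text
time: 4.15
position: [0.5459, -0.045, 0.1392]
tool_rot: [0.997, -0.082, 0.0, -0.0]
ft_force: [-0.2, 0.6, 0.1]
grip_width: 0.05
time: 4.9
position: [0.5471, -0.0454, 0.1394]
tool_rot: [0.997, -0.082, 0.001, 0.0]
ft_force: [3.0, 0.9, -1.0]
grip_width: 0.012
time: 5.9
position: [0.5568, 0.007, 0.1394]
tool_rot: [0.997, -0.082, 0.002, 0.001]
ft_force: [5.9, -2.5, -3.4]
grip_width: 0.0115
5.9 [0.5568 0.007  0.1394] xax [ 0.987 -0.163  0.005] yax [-0.163 -0.987  0.001] zax [ 0.005 -0.002 -1.   ] [ 5.87 -2.52 -3.38] 0.011512379149763354
```

View pics/t2.png

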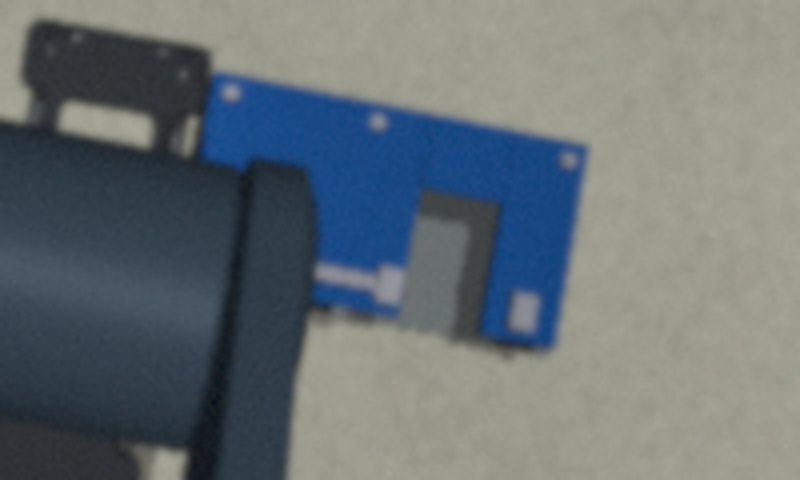

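The bar end is clear of the slot. The slot edges in the crop run (420,190)→(402,318) on the left and (500,203)→(482,338) on the right. I push a few mm more to confirm the stop, and use this picture to fix the slot.

```bash
python3 -m pendant '[[[0,-2,0],0],[[0,-2,0],0],[[0,0,0],0]]'
python3 - <<'E'
from h import *
st()
a=load("t2");C=lambda x,y:((x+.5)/4-.5+220,(y+.5)/4-.5+170)
p={n:onz(a,*C(x,y),.093)[:2] for n,x,y in(("bl",420,190),("br",500,203),("fl",402,316),("fr",482,338),("ptr",587,147),("pbr",553,351),("ptl",212,73))}
for k in p: print(k,np.round(p[k],4))
def ang(a,b): d=p[a]-p[b]; return np.degrees(np.arctan2(d[1],d[0]))
print(ang("bl","fl"),ang("br","fr"),ang("ptr","pbr"),ang("ptl","ptr")-90,np.linalg.norm(p["bl"]-p["br"]))
y=np.radians(-9.6);ex=np.array([np.cos(y),np.sin(y)])
print("origin from back edge",(p["bl"]+p["br"])/2-.022*ex,"from front",(p["fl"]+p["fr"])/2+.045*ex)
E
```

```text
time: 6.32
position: [0.5568, 0.0072, 0.1394]
tool_rot: [0.997, -0.081, 0.002, 0.004]
ft_force: [3.6, -13.5, -3.6]
grip_width: 0.0118
6.325 [0.5568 0.0072 0.1394] xax [ 0.987 -0.161  0.004] yax [-0.161 -0.987  0.007] zax [ 0.003 -0.008 -1.   ] [  3.63 -13.52  -3.59] 0.011848231207287115
bl [ 0.5971 -0.1622]
br [ 0.5911 -0.203 ]
fl [ 0.5338 -0.1527]
fr [ 0.5233 -0.1931]
ptr [ 0.6201 -0.2481]
pbr [ 0.5172 -0.2289]
ptl [ 0.6552 -0.0565]
-8.5313460403402 -8.307887138610207 -10.52237786575724 -10.377415979081846 0.04115766583323366
origin from back edge [ 0.57240427 -0.17893129] from front [ 0.57292308 -0.18040774]
```

Force rose to 13.5 N with no motion, so the keeper is fully open. Release, rise, and look at the column from close by.

```bash
python3 -m pendant '[[[0,4,0],0],[[0,0,0],0],[[0,0,0],0],[[0,0,-20],0],[[0,0,-45],0],[[0,0,-45],0],[[0,0,-45],0],[[0,0,-45],0]]' 50
python3 -m pendant '[[[-12,-35,0],0],[[-12,-40,0],0],[[0,-40,0],0],[[0,0,0],0]]' 87
python3 -c "
from h import *;st();snap('wrist','w3.png',None,1.5)"
```

```text
time: 7.32
position: [0.5534, 0.008, 0.3404]
tool_rot: [0.997, -0.082, -0.001, -0.0]
ft_force: [0.1, -0.3, -0.2]
grip_width: 0.05
time: 7.82
position: [0.5485, 0.1273, 0.3388]
tool_rot: [0.997, -0.08, -0.001, -0.0]
ft_force: [0.3, 0.0, 0.4]
grip_width: 0.0818
7.825 [0.5485 0.1273 0.3388] xax [ 0.987 -0.159 -0.002] yax [-0.159 -0.987 -0.   ] zax [-0.002  0.001 -1.   ] [0.26 0.   0.4 ] 0.08182116511553046
```

View pics/w3.png

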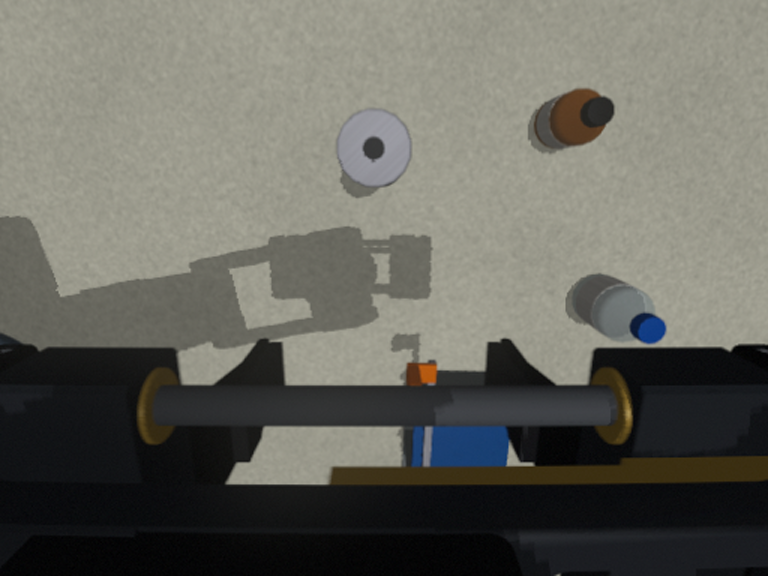

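The head's top disc is centred at (374,147), about 74 px across. Convert at z=0.245.

Run:
```python
from h import *
o,T=st();a=load("w3");s=lambda U:(U+.5)/1.5-.5
X=onz(a,s(374),s(147),.245);print(X,onz(a,s(411),s(147),.245)-onz(a,s(337),s(147),.245))
t=np.array([X[0],X[1],.223]);print("tool shift mm",T.T@(t-o["position"])*1e3)
```

```text
7.875 [0.5486 0.1258 0.3388] xax [ 0.987 -0.16  -0.002] yax [-0.16  -0.987  0.001] zax [-0.002 -0.    -1.   ] [-0.01  0.08  0.14] 0.08355251118287206
[0.55532385 0.2155331  0.245     ] [ 0.04175257 -0.00674743  0.        ]
tool shift mm [ -7.52686117 -89.70010979 115.74669328]
```

```bash
python3 -m pendant '[[[-3,-45,0],0],[[-3.5,-45,0],0],[[0,0,0],0],[[0,0,35],0],[[0,0,35],0],[[0,0,25],0],[[0,0,13],0],[[0,0,7],0]]' 87
python3 -m pendant '[[[0,0,0],0],[[0,0,0],0],[[0,0,0],0],[[0,0,0],0]]' 52 5
python3 -m pendant '[[[0,0,0],0],[[0,0,0],0],[[0,0,0],0],[[0,0,0],0]]' 40 5
python3 -c "
from h import *;st();snap('top','t4.png',(70,190,210,290),5)"
```

```text
time: 8.88
position: [0.558, 0.2133, 0.2238]
tool_rot: [0.997, -0.083, -0.0, 0.0]
ft_force: [-0.0, -0.4, -0.4]
grip_width: 0.0871
time: 9.38
position: [0.5581, 0.2145, 0.2247]
tool_rot: [0.997, -0.082, 0.0, -0.0]
ft_force: [0.0, 0.3, 0.9]
grip_width: 0.0562
time: 9.88
position: [0.5578, 0.2144, 0.2242]
tool_rot: [0.997, -0.082, -0.0, -0.0]
ft_force: [0.0, 0.1, 0.4]
grip_width: 0.0439
9.875 [0.5578 0.2144 0.2242] xax [ 0.987 -0.163 -0.   ] yax [-0.163 -0.987 -0.   ] zax [-0.  0. -1.] [0.03 0.11 0.45] 0.043907835353415615
```

View pics/t4.png

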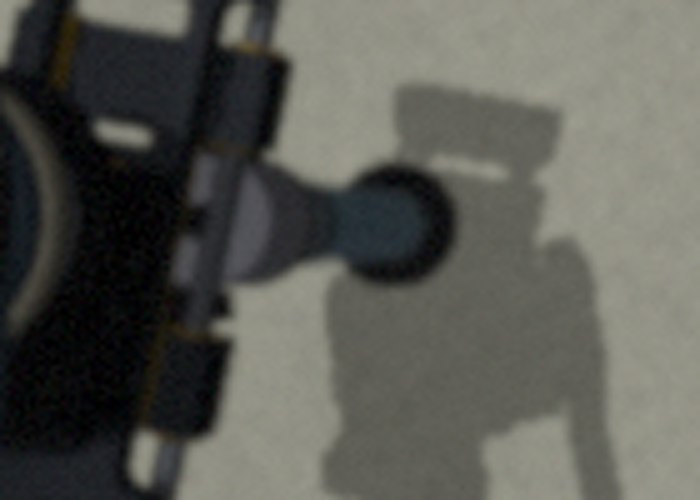

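The column is gripped with the opening at 43.9 mm, matching the 44 mm head, and it stands upright. Firm up the grip and lift 14 mm.

```bash
python3 -m pendant '[[[0,0,0],0],[[0,0,0],0],[[0,0,-2],0],[[0,0,-4],0],[[0,0,-5],0],[[0,0,-3],0],[[0,0,0],0],[[0,0,0],0]]' 36 35
python3 -m pendant '[[[-5,0,0],0],[[-10,4,0],0],[[-12,8,0],0],[[-8,14,0],0],[[0,20,0],0],[[0,24,0],0],[[0,26,0],0],[[0,26,0],0]]'
python3 -m pendant '[[[0,26,0],0],[[0,26,0],0],[[0,26,0],0],[[0,26,0],0],[[0,26,0],0],[[0,26,0],0],[[0,24,0],0],[[0,22,0],0]]'
python3 -m pendant '[[[0,18,0],0],[[0,14,0],0],[[0,10,0],0],[[0,8,0],0],[[0,4,0],0],[[0,0,0],0],[[0,0,0],0]]'
python3 - <<'E'
from h import *
o,T=st();snap("top","t5.png",(220,160,420,300),4)
y=np.radians(-9.8);ex=np.array([np.cos(y),np.sin(y)]);d=o["position"][:2]-[.5735,-.179];print("rack xy",d@ex,d@[-ex[1],ex[0]])
E
```

```text
time: 10.92
position: [0.5578, 0.2143, 0.2381]
tool_rot: [0.997, -0.082, -0.0, 0.0]
ft_force: [0.6, 0.5, -5.3]
grip_width: 0.0429
time: 11.92
position: [0.5035, 0.0975, 0.2385]
tool_rot: [0.997, -0.082, 0.001, 0.0]
ft_force: [-0.7, -0.4, -5.5]
grip_width: 0.043
time: 12.92
position: [0.47, -0.1019, 0.2385]
tool_rot: [0.997, -0.083, 0.001, 0.001]
ft_force: [0.8, 0.6, -4.4]
grip_width: 0.043
time: 13.8
position: [0.4615, -0.1524, 0.2381]
tool_rot: [0.997, -0.082, -0.0, -0.0]
ft_force: [0.1, 0.3, -6.2]
grip_width: 0.0431
13.8 [ 0.4615 -0.1524  0.2381] xax [ 0.987 -0.163 -0.   ] yax [-0.163 -0.987 -0.   ] zax [-0.  0. -1.] [ 0.14  0.31 -6.16] 0.04305472256952879
rack xy -0.11485188039787182 0.007187681163671394
```

View pics/t5.png

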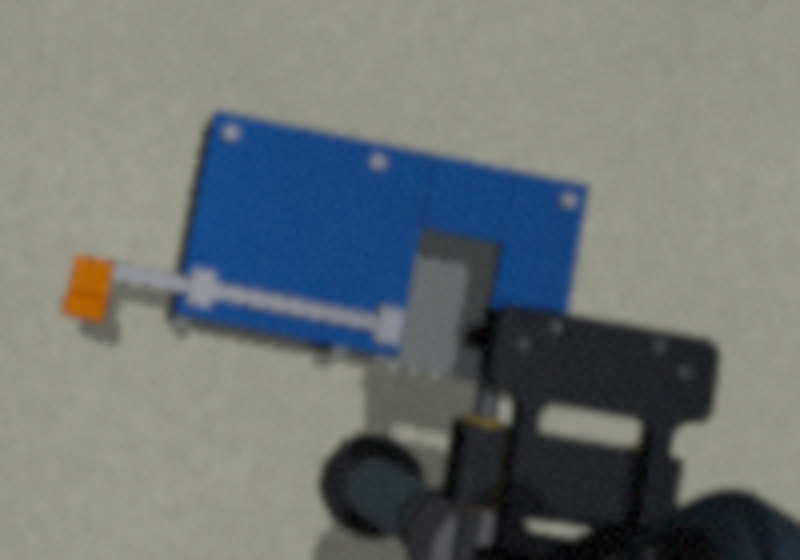

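The column hangs clear in front of the rack with its foot disc centred near crop (374,485). The slot edges run (418,232)→(400,350) and (499,242)→(482,370), and the keeper is fully open. Measure both from this one picture.

Run:
```python
from h import *
o,T=st();a=load("t5");C=lambda x,y:((x+.5)/4-.5+220,(y+.5)/4-.5+160)
f=onz(a,*C(374,485),.024);print("foot",f,"minus tcp",f[:2]-o["position"][:2])
w=[onz(a,*C(x,485),.022)for x in(322,426)];print("dia",np.linalg.norm(w[0]-w[1]))
p={n:onz(a,*C(x,y),.093)[:2] for n,x,y in(("bl",418,231),("br",499,243),("ptl",214,111),("ptr",587,185))}
for k in p: print(k,p[k])
d=p["ptl"]-p["ptr"];print("yaw",np.degrees(np.arctan2(d[1],d[0]))-90)
y=np.radians(-9.8);ex=np.array([np.cos(y),np.sin(y)]);og=(p["bl"]+p["br"])/2-.022*ex;print("origin",og)
tb=onz(a,*C(92,272),.152);print("tab",tb,"origin by tab",tb[:2]+.05*ex-.18*np.array([-ex[1],ex[0]]))
for og in (og,np.array([.5735,-.179])):
  for q in (f[:2],o["position"][:2]):
    print("shift tool", T.T@np.array([*(og-q),0])*1e3)
```

```text
13.85 [ 0.4616 -0.1524  0.2381] xax [ 0.987 -0.163 -0.   ] yax [-0.163 -0.987 -0.   ] zax [-0.  0. -1.] [-0.65  0.46 -5.73] 0.04282841191013604
foot [ 0.46161032 -0.15110103  0.024     ] minus tcp [5.27366699e-05 1.28240035e-03]
dia 0.05688066439048234
bl [ 0.59660591 -0.16122414]
br [ 0.59106122 -0.2024443 ]
ptl [ 0.65623026 -0.0574725 ]
ptr [ 0.62112271 -0.24808794]
yaw -10.435783193873192
origin [ 0.57215459 -0.17808961]
tab [0.57272897 0.00294311 0.152     ] origin by tab [ 0.59136165 -0.18294078]
shift tool [ 1.13463861e+02  8.62380317e+00 -3.23539129e-02]
shift tool [ 1.13307028e+02  7.34993697e+00 -3.19282497e-02]
shift tool [ 1.14939584e+02  9.30290576e+00 -3.29458532e-02]
shift tool [ 1.14782751e+02  8.02903955e+00 -3.25201900e-02]
```

```bash
python3 -m pendant '[[[4,3,0],0],[[10,4,0],0],[[12,0.7,0],0],[[12,0,0],0],[[10,0,0],0],[[4,0,0],0],[[0,0,0],0]]'
python3 -m pendant '[[[5,0,0],0],[[9,0.2,0],0],[[9,0.2,0],0],[[9,0.2,0],0],[[8,0.2,0],0],[[5,0,0],0],[[0,0,0],0]]'
python3 -m pendant '[[[5,0,0],0],[[5,0,0],0],[[3,0,0],0],[[2,0,0],0],[[0,0,0],0],[[0,0,0],0]]'
python3 -c "
from h import *;o,T=st();print(T.T@(np.array([.573,-.1788,0])-o['position'])*1e3);snap('top','t6.png',(250,190,400,290),5);snap('scene','s6.png',(140,110,300,250),5)"
```

```text
time: 14.72
position: [0.5117, -0.1688, 0.238]
tool_rot: [0.997, -0.082, -0.0, -0.0]
ft_force: [0.3, 0.9, -4.9]
grip_width: 0.0431
time: 15.6
position: [0.5562, -0.1772, 0.238]
tool_rot: [0.997, -0.082, -0.0, -0.0]
ft_force: [0.3, -0.4, -4.6]
grip_width: 0.0432
time: 16.35
position: [0.5705, -0.1795, 0.2381]
tool_rot: [0.997, -0.082, -0.0, -0.0]
ft_force: [-0.3, 0.0, -5.9]
grip_width: 0.043
16.35 [ 0.5705 -0.1795  0.2381] xax [ 0.987 -0.163 -0.   ] yax [-0.163 -0.987 -0.   ] zax [-0.  0. -1.] [-0.27  0.04 -5.87] 0.043027917711983055
[  2.4308301   -1.0414465  238.08462313]
```

View pics/s6.png

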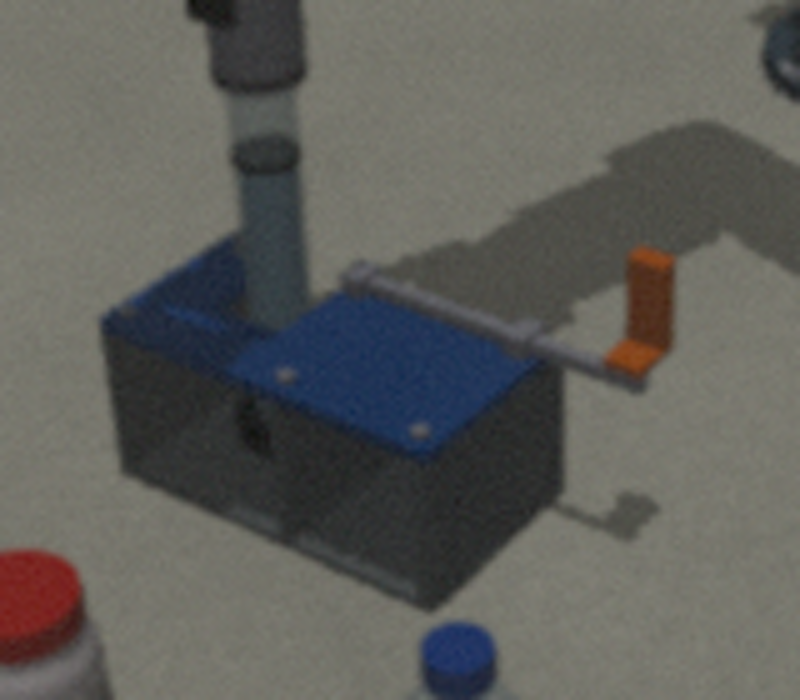

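The column stands in the slot with its foot under the fork plate and no contact force. Lower it gently.

```bash
python3 -m pendant '[[[0,0,1.5],0],[[0,0,2],0],[[0,0,1.5],0],[[0,0,1],0],[[0,0,0.5],0],[[0,0,0],0],[[0,0,0],0]]'
python3 -m pendant '[[[0,0,0.5],0],[[0,0,0.4],0],[[0,0,0],0]]'
python3 -m pendant '[[[0,0,0.4],0],[[0,0,0],0],[[0,0,0],0]]'
```

```text
time: 17.32
position: [0.5708, -0.1796, 0.2317]
tool_rot: [0.997, -0.082, 0.0, 0.0]
ft_force: [0.4, 0.1, -5.0]
grip_width: 0.0429
time: 17.7
position: [0.5707, -0.1795, 0.2307]
tool_rot: [0.997, -0.082, -0.0, -0.0]
ft_force: [-0.4, 0.4, -4.5]
grip_width: 0.0431
time: 18.08
position: [0.5707, -0.1795, 0.2303]
tool_rot: [0.997, -0.082, -0.0, -0.0]
ft_force: [0.9, 1.2, -5.5]
grip_width: 0.0429
```

```bash
python3 -m pendant '[[[0,0,0.4],0],[[0,0,0],0],[[0,0,0],0]]'
python3 -m pendant '[[[0,0,0.4],0],[[0,0,0],0],[[0,0,0],0]]'
```

```text
time: 18.45
position: [0.5708, -0.1796, 0.2302]
tool_rot: [0.997, -0.082, 0.0, 0.0]
ft_force: [0.1, -0.4, -2.8]
grip_width: 0.043
time: 18.82
position: [0.5709, -0.1797, 0.2302]
tool_rot: [0.997, -0.082, 0.0, 0.0]
ft_force: [-2.2, 0.8, 2.9]
grip_width: 0.0429
```

It's resting on the base plate, and the supported weight went from -5.5 to +2.9 N. Release and rise.

```bash
python3 -m pendant '[[[0,0,0],0],[[0,0,0],0],[[0,0,0],0]]' 50 5
python3 -m pendant '[[[0,0,0],0],[[0,0,0],0],[[0,0,0],0],[[0,0,0],0]]' 87
python3 -m pendant '[[[0,0,-8],0],[[0,0,-16],0],[[0,0,-30],0],[[0,0,-30],0],[[0,0,-30],0],[[0,0,0],0]]'
python3 - <<'E'
from h import *
o,T=st();print("to tab, tool mm",T.T@(np.array([.5568,.0072,.1394])-o["position"])*1e3)
snap("scene","s7.png",(140,90,300,250),3.7)
E
```

```text
time: 19.2
position: [0.571, -0.1797, 0.2296]
tool_rot: [0.997, -0.082, 0.0, 0.0]
ft_force: [-0.1, 0.1, 0.1]
grip_width: 0.0498
time: 19.7
position: [0.5707, -0.1796, 0.2295]
tool_rot: [0.997, -0.082, 0.0, -0.0]
ft_force: [-0.0, -0.1, 0.7]
grip_width: 0.0814
time: 20.45
position: [0.5724, -0.1804, 0.3478]
tool_rot: [0.997, -0.082, 0.004, 0.002]
ft_force: [0.7, 0.3, -0.1]
grip_width: 0.0871
20.45 [ 0.5724 -0.1804  0.3478] xax [ 0.987 -0.163  0.008] yax [-0.163 -0.987  0.003] zax [ 0.007 -0.004 -1.   ] [ 0.71  0.34 -0.12] 0.08705784971080063
to tab, tool mm [ -47.65528488 -183.04279731  207.50266522]
```

View pics/s7.png

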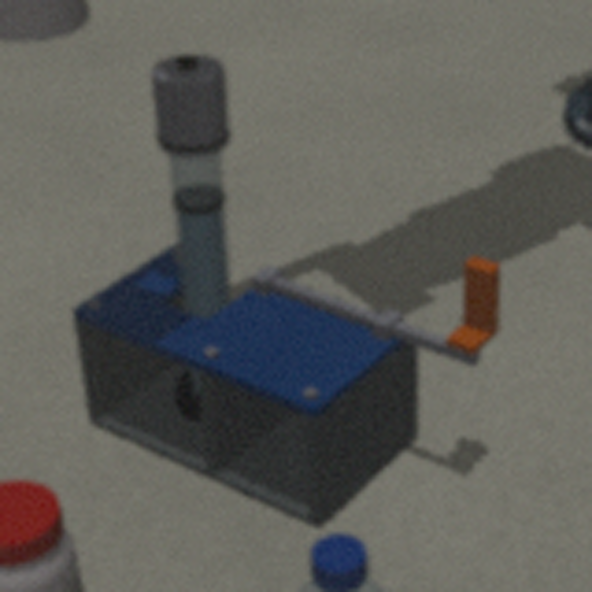

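The column stands alone, upright in the slot. Go back to the tab.

```bash
python3 -m pendant '[[[-8,-20,0],0],[[-10,-40,0],0],[[-10,-40,0],0],[[-10,-40,0],0],[[-8,-28,0],0],[[0,-15,0],0],[[0,0,0],0],[[0,0,0],0]]' 50
python3 -c "
from h import *;o,T=st();print('to tab, tool mm',T.T@(np.array([.5568,.0072,.1394])-o['position'])*1e3)"
```

```text
time: 21.5
position: [0.5553, 0.0078, 0.3432]
tool_rot: [0.997, -0.082, -0.0, 0.0]
ft_force: [-0.0, -0.2, 0.3]
grip_width: 0.0501
21.5 [0.5553 0.0078 0.3432] xax [ 0.986 -0.164 -0.001] yax [-0.164 -0.986  0.001] zax [-0.001 -0.    -1.   ] [-0.03 -0.23  0.27] 0.05007895535325147
to tab, tool mm [  1.74106013   0.24073736 203.75582506]
```

```bash
python3 -m pendant '[[[1.5,0,30],0],[[0,0,45],0],[[0,0,45],0],[[0,0,40],0],[[0,0,25],0],[[0,0,13],0],[[0,0,6],0],[[0,0,0],0]]' 50
python3 -m pendant '[[[0,0,0],0],[[0,0,0],0],[[0,0,0],0],[[0,0,0],0],[[0,0,0],0],[[0,0,0],0]]' 0 12
python3 -m pendant '[[[0,5,0],0],[[-0.1,8,0],0],[[-0.1,8,0],0],[[-0.1,8,0],0],[[-0.1,8,0],0],[[-0.1,8,0],0],[[-0.1,8,0],0],[[0,0,0],0]]'
python3 -m pendant '[[[0,6,0],0],[[0,5,0],0],[[0,4,0],0],[[0,2,0],0],[[0,0,0],0],[[0,0,0],0]]'
```

```text
time: 22.5
position: [0.5572, 0.0079, 0.1399]
tool_rot: [0.997, -0.082, 0.0, 0.0]
ft_force: [0.9, -0.6, -0.3]
grip_width: 0.0501
time: 23.25
position: [0.557, 0.0082, 0.1396]
tool_rot: [0.997, -0.082, 0.0, -0.0]
ft_force: [0.5, 0.5, 0.3]
grip_width: 0.0117
time: 24.25
position: [0.5471, -0.0453, 0.1396]
tool_rot: [0.997, -0.082, -0.0, 0.001]
ft_force: [-1.1, -1.1, 2.6]
grip_width: 0.0117
time: 25.0
position: [0.5443, -0.0606, 0.1396]
tool_rot: [0.997, -0.082, -0.0, -0.0]
ft_force: [-1.3, 1.6, 4.4]
grip_width: 0.0116
```

70 mm travelled. Push to confirm the stop, then release, rise and check.

```bash
python3 -m pendant '[[[0,2,0],0],[[0,1.5,0],0],[[0,0,0],0]]'
python3 -m pendant '[[[0,-3,0],0],[[0,0,0],0],[[0,0,0],0],[[0,0,-20],0],[[0,0,-40],0],[[0,0,-45],0],[[0,0,-45],0],[[0,0,-45],0]]' 50
python3 -m pendant '[[[-20,-20,0],0],[[-30,-30,0],0],[[-30,-30,0],0],[[-20,-20,0],0],[[0,0,0],0],[[0,0,0],0],[[0,0,0],0]]'
python3 -c "
from h import *;st();a=snap('top','t8.png',(220,170,380,290),2.5);b=snap('scene','s8.png',(140,90,300,250),2.5)
p,q=[cv2.imread('pics/'+f) for f in('t8.png','s8.png')];p=cv2.copyMakeBorder(p,0,q.shape[0]-p.shape[0],0,0,cv2.BORDER_CONSTANT);cv2.imwrite('pics/f8.png',np.hstack([p,q]))"
```

```text
time: 25.38
position: [0.5442, -0.0608, 0.1396]
tool_rot: [0.997, -0.083, 0.0, -0.003]
ft_force: [1.0, 10.0, 5.8]
grip_width: 0.0115
time: 26.38
position: [0.5443, -0.0617, 0.3358]
tool_rot: [0.997, -0.082, -0.0, 0.0]
ft_force: [0.4, -0.8, 0.5]
grip_width: 0.0499
time: 27.25
position: [0.4631, 0.0529, 0.3345]
tool_rot: [0.997, -0.083, 0.0, 0.0]
ft_force: [-0.3, 1.1, -0.4]
grip_width: 0.0498
27.25 [0.4631 0.0529 0.3345] xax [ 0.986 -0.165  0.   ] yax [-0.165 -0.986  0.   ] zax [ 0. -0. -1.] [-0.31  1.09 -0.43] 0.04979485857785818
```

View pics/f8.png

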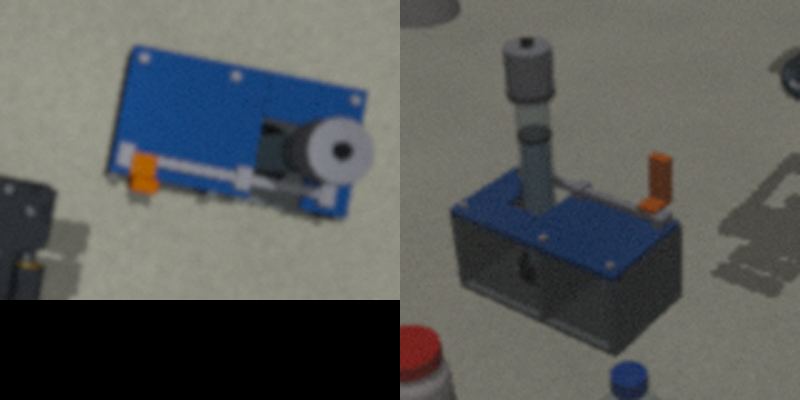

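The bar spans the slot mouth to the far block, and the head's nub is at (342,150). One number check, then hand in.

```bash
python3 -c "
from h import *
a=load('t8');print(onz(a,220+342.5/2.5-.5,170+150.5/2.5-.5,.255));order.hand_in()"
```

```text
[ 0.56997193 -0.17828929  0.255     ]
the job is handed in; nothing more can be done
```

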